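Level the lapping plate with a spirit level

TASK

Level the lapping plate: set the spirit level lengthways along the middle of the plate at the knob end, then press it down lightly (about 10 N) and slide it slowly along the plate, pressing steadily and without lifting it, until its end is against the steel stop. Let go of it, and turn the red wing knob until the bubble lies between the two black lines; then press the level down on the plate again with about 10 N, and finish while still pressing it there with the bubble between the lines. Leave the jar, the pliers and the hex key where they are.

Things in the scene. Friction and masses are not known exactly. Their poses are not given: they have to be found in the camera images.
- level_center (a point): Centre of the spirit level, a loose yellow bar 180 x 26 x 48 mm (x, y, z) with black ends, about 0.3 kg, standing on its flat underside on the bench. This point is half-way up, 24 mm above the underside. x lengthways, z up. Grip it across its 26 mm width. Either end may point to the stop.
- bubble (a joint): Position of the 17 mm long pale bubble in the vial, in m along the level's own x from the vial's centre. It runs to the higher end, 8 mm per 0.01 rad of slope, stops at +-0.027 and takes 2 s to settle. The black lines' inner edges are 12 mm either side of the centre, so it lies between them within +-0.004.
- seat (a point): Point on the plate's top face, on its middle line, under the centre of the level's underside when the level's end is against the stop. x points along the plate, from the stop to the knob; z is square to the top face. The face reaches from x = -79 to +169 mm, the stop's face is at x = -90 mm. At the knob end means the level's centre at x = 50 to 79 mm (79: its end flush with the plate's).
- knob_grip (a point): Red wing knob of the plate's jack screw: upright bar 46 long (x), 14 thick (y), 38 mm tall. The point is on its upright axis, 15 mm below its top, 23 mm above its foot, where to grip it across its thickness. 219 mm from the seat. Clockwise from above raises the plate's knob end; 1 rad shifts the bubble 16 mm. It needs 0.75 to 1.5 rad, stays where it is left, resists with 0.17 N m.
- paste_jar: Bystander: white jar with a blue lid, 56 mm across, 70 mm tall; origin at the centre of its underside.
- pliers: Bystander: red-handled pliers lying flat, 173 x 57 x 12 mm; origin at the centre of the underside, x lengthways.
- hexkey: Bystander: black hex key lying flat, 34 x 93 x 8 mm; origin at the centre of the underside.
- level: The same spirit level; origin at the centre of its underside. A clear green vial with the bubble lies in a 72 mm long window in the middle of its top; the bar is solid over its full 26 mm width up to 32 mm above the underside there, and up to 48 mm outside the window. Keep low moves clear of the carton behind the knob, the vice before the plate and the papers on the cabinet.
- plate: Steel lapping plate, top face 248 x 90 mm, about 50 mm above the bench, on a blue stand. Origin on its hinge line in the plane of the top face, near the stop, 86 mm from the seat; axes as the seat. It starts with the knob end low by 0.015 to 0.03 rad and hardly gives under a press. The stop is a fixed steel block 70 mm wide across its end, 11 mm taller than the face.

How it is judged:
On the way, in this order (a step that is already met when the one before it is completed fails the run):
1. the level stands lengthways on the plate at the knob end (y of level_center in the frame of seat between -0.022 and 0.022 m and z of level_center in the frame of seat between 0.019 and 0.029 m and angle between the x axis of level_center and the x axis of seat, either way round below 0.12 rad and x of level_center in the frame of seat above 0.045 m and contact force between level and plate above 1 N), for 0.1 s.
2. it slides over the middle of the run, pressed on the plate (y of level_center in the frame of seat between -0.022 and 0.022 m and z of level_center in the frame of seat between 0.019 and 0.029 m and angle between the x axis of level_center and the x axis of seat, either way round below 0.12 rad and x of level_center in the frame of seat between 0.014 and 0.036 m and contact force between level and plate between 4.5 and 25 N), for 0.15 s.
3. it is against the stop (y of level_center in the frame of seat between -0.022 and 0.022 m and z of level_center in the frame of seat between 0.019 and 0.029 m and angle between the x axis of level_center and the x axis of seat, either way round below 0.12 rad and x of level_center in the frame of seat between -0.005 and 0.005 m), for 0.2 s.
4. with the level let go against the stop, the bubble lies between the lines (all of step 3 and value of joint bubble between -0.004 and 0.004 m and contact force between level and the fingers below 0.2 N and contact force between level and the arm below 0.2 N), for 0.5 s.
At the end, for the whole second after the job is handed in: The level stands lengthways on the plate with its end within 5 mm of the stop and within 22 mm of the middle line, the bubble lies within 4 mm of the vial's centre, and the robot is still pressing the level: 5.5 to 25 N between level and plate (all of step 3 and value of joint bubble between -0.004 and 0.004 m and contact force between level and plate between 5.5 and 25 N and (contact force between level and the fingers above 1.5 N or contact force between level and the arm above 1.5 N)); the arm keeps its last pose, push and grip.
It fails at once if the level is lifted 8 mm or more off the plate in the middle of the run (x of level_center in the frame of seat between 0.012 and 0.038 m and y of level_center in the frame of seat between -0.03 and 0.03 m and z of level_center in the frame of seat between 0.032 and 0.042 m).
It fails at once if the paste jar is moved more than 25 mm (distance of paste_jar from where it was at the start of the episode above 0.025 m).
It fails at once if the pliers is moved more than 25 mm (distance of pliers from where it was at the start of the episode above 0.025 m).
It fails at once if the hex key is moved more than 25 mm (distance of hexkey from where it was at the start of the episode above 0.025 m).
It also fails if it takes over 72 s, if anything falls off the work surface, if the arm or the gripper's body presses on something with over 40 N, if the wrist force passes 120 N, or if a joint passes its speed limit or range.

ROBOT

A 6-joint arm with a two-finger parallel gripper is mounted at the origin on a cart in front of the work surface, level with it; the furniture and walls round the work are solid. World frame = base frame: x ahead of the robot, y to its left, z up, the work surface at z = 0. Lengths are in m, angles in rad, forces in N, time in s.
With the tool pointing down it reaches from about 0.35 to 0.775 m from the base axis. Payload 5.5 kg.
Tool frame: the origin (TCP) lies between the finger pads; the fingertips stand 17 mm ahead of it and the grasp point (between the pads) lies 2 mm behind it (env.finger_overhang is the distance from the TCP to the fingertips, in m); z points along the fingers, y is the line along which they close (so a half turn about z gives the same grasp; the last joint's range is limited). The gripper opens to 85 mm and grips with 20 to 120 N. Pads are 22 mm wide; open, the fingers measure 114 mm over their backs; the gripper's body (76 mm by 85 mm) begins 54 mm behind the grasp point. The pads swing forward as they close: fully open they stand 13 mm farther back than shut.
Start: joints at [-1.377, 0.313, 0.046, 1.304, 0, 1.431], TCP at [0.188, -0.543, 0.248] pointing down, gripper open.
Joint ranges: [-2.76, 2.76], [-0.86, 1.69], [-1.03, 1.26], [-2.2, 2.34], [-1.47, 1.5], [-3.14, 3.14]. Speed limits (rad/s): [2.57, 2.57, 3.14, 3.14, 3.14, 3.14].

INTERFACE

Orientations are given as a unit quaternion [w, x, y, z].
In Python, from workcell import env gives the robot as it stands. The module is installed in compiled form; this text tells all that it offers.
- The arm moves only by the shell command python3 -m pendant 'ROWS' [FORCE]. ROWS is JSON, a list of rows, each a list of 5 numbers: the gripper's target within -1 to 1 (fully open at 1, half-way at 0, shut at -1), then the shift along the tool's x, y, z in m, then the turn about the tool's z in rad. A call has 1 to 8 rows; each row shifts and turns the commanded pose from where the row before left it, along the tool's axes as they then stand; what a row does not reach is not made up. A row lasts 1/8 s, in which the tool goes at most 62.5 mm and 10.7 degrees, less where a joint would pass 70% of its speed; a pose out of reach is approached as far as the arm can. A call with a gripper value outside its range is refused whole. The fingers move at their own pace and stop on an object; FORCE is the grip in N (left out, the last holds). Time passes only in rows, so rows that do not move let the fingers close. It gives the time, the measured TCP pose, the force, the opening and the grip force at its end, in the units of the state.
- env.get_state(): the state, without advancing time (a new reading comes with each control period).
- env.read_camera(name): name is "scene" or "top" or "wrist"; returns the picture (400x640x3 uint8, red, green, blue); there is no depth.
- env.calibration(name): a dict with "K" (3x3 intrinsics, pixels), "distortion" ([k1, k2, p1, p2, k3] as OpenCV has them; the pictures are not rectified), "T" (4x4, takes a point from camera to world coordinates); the wrist camera has in their place "tool_from_camera" (4x4, takes a point from camera to tool coordinates, whose origin is the TCP and whose axes are the flange's). Camera axes: x right, y down, z forward; pixel columns grow to the right and rows downward; lengths in m; the calibration is good to about 2 mm. A picture is of the moment at which its call begins: read the wrist's pose just before it. calibration takes no time and is no camera call.
- env.hand_in(): hands the job in; it is judged then, once.
Trained networks look in the newest picture that a camera, given by its name, has taken for a name from the list of things; names that differ only in an ending like _2 or _b are one class to them, and where a whole thing is asked for, a point or a joint stands for the part that bears it (a point fixed in the world has none). Each returns a list of dicts, best first, with "score" (0 to 1); they miss things now and then, are a little off and sometimes report something else, mostly with a low value. They report only what shows in the picture. A call takes as long as a camera call.
- env.recognise(camera, label): "centre" ([column, row] in pixels, amid what is visible of it).
The state is a dict: "clock": time; "joint_pos": joint angles; "qvel": joint speeds; "tau": joint torques, N m; "tcp_pos": TCP position; "orientation": TCP orientation; "wrist_force": force on the tool from outside, world axes, zero at the start; "ft_torque": the same for the moment, N m; "finger_gap": finger opening in m; "grip_force": force on a finger pad.
Only numpy, scipy, OpenCV 4.12 (cv2) and the standard library are available. Lean on these libraries where they do the work, as an engineer would, in place of code of your own. Each camera call takes 0.05 s, during which the arm holds its last target. There are 200 camera calls.

## Working session

There is one attempt and no reset: what is moved stays moved. The work goes in short steps, Python scripts to look and compute and a shell command to move; the robot and the scene stay as the last step left them, time stands still between calls to the robot, and variables do not carry over. Pictures are saved under pics/ and viewed, at most 10 in all, crops included, and the job is handed in when it is done.

```bash
mkdir -p pics
cat > h.py <<'E'
import numpy as np, cv2, json
from scipy.spatial.transform import Rotation as R
from workcell import env
def Ttool(s=None):
    s=s or env.get_state(); q=np.array(s['orientation']); T=np.eye(4)
    T[:3,:3]=R.from_quat([q[1],q[2],q[3],q[0]]).as_matrix(); T[:3,3]=s['tcp_pos']; return T
def cam(name,s=None):
    c=env.calibration(name)
    T=np.array(c['T']) if 'T' in c else Ttool(s)@np.array(c['tool_from_camera'])
    return np.array(c['K']),np.array(c['distortion']),T
def ray(c,p):
    K,d,T=c; u=cv2.undistortPoints(np.array([[p]],float),K,d)[0,0]
    v=T[:3,:3]@np.array([u[0],u[1],1]); return T[:3,3],v/np.linalg.norm(v)
def onz(c,p,z):
    o,v=ray(c,p); return o+v*(z-o[2])/v[2]
def tri(rs):
    A=0;b=0
    for o,v in rs:
        P=np.eye(3)-np.outer(v,v); A=A+P; b=b+P@o
    x=np.linalg.solve(A,b); return x,[np.linalg.norm((np.eye(3)-np.outer(v,v))@(x-o)) for o,v in rs]
def proj(c,X):
    K,d,T=c; Ti=np.linalg.inv(T)
    return cv2.projectPoints(np.array(X,float).reshape(-1,3),cv2.Rodrigues(Ti[:3,:3])[0],Ti[:3,3],K,d)[0][:,0]
def shot(name,f=None):
    s=env.get_state(); im=env.read_camera(name)
    if f: cv2.imwrite('pics/'+f,im[:,:,::-1])
    return im,cam(name,s)
E
python3 - <<'E'
from h import *
np.set_printoptions(precision=3,suppress=True)
a,ca=shot('top','top0.png'); b,cb=shot('scene','scene0.png')
for n in ['level_center','bubble','knob_grip','plate','seat','paste_jar','pliers','hexkey']:
    r={}
    for k in ('top','scene'):
        try: q=env.recognise(k,n)[:2]
        except Exception as e: q=[];print(n,e)
        r[k]=q
        print(n,k,[(np.round(x['centre'],1),round(x['score'],2)) for x in q])
    if r['top'] and r['scene']: print(tri([ray(ca,r['top'][0]['centre']),ray(cb,r['scene'][0]['centre'])]))
s=env.get_state();print(s['tcp_pos'],s['orientation'],s['clock'],env.finger_overhang); print(ca[2],cb[2])
print(Ttool()[:3,:3]); print(env.calibration('wrist')['tool_from_camera'])
E
```

```text
level_center top [(array([428.9, 219.9]), 0.87)]
level_center scene [(array([400.1, 165.9]), 0.57)]
(array([ 0.483, -0.277,  0.023]), [np.float64(0.0009908288118169212), np.float64(0.0009908288118166122)])
bubble top []
bubble scene []
knob_grip top [(array([283.1, 215.6]), 0.57)]
knob_grip scene [(array([309.5, 227.8]), 0.67), (array([403.3, 169.2]), 0.56)]
(array([0.499, 0.194, 0.087]), [np.float64(0.0007564595924954888), np.float64(0.0007564595924953578)])
plate top [(array([336.5, 196.3]), 0.85)]
plate scene [(array([321.1, 203.6]), 0.89)]
(array([0.574, 0.028, 0.024]), [np.float64(0.006831438862370806), np.float64(0.006831438862370841)])
seat top [(array([335.4, 195.7]), 0.6)]
seat scene [(array([326.7, 204.5]), 0.73)]
(array([0.567, 0.026, 0.026]), [np.float64(0.0031908672549904966), np.float64(0.003190867254990311)])
paste_jar top [(array([309.8, 152.2]), 0.62)]
paste_jar scene [(array([267. , 197.8]), 0.59)]
(array([0.718, 0.11 , 0.038]), [np.float64(0.00042769525967415736), np.float64(0.00042769525967436135)])
pliers top [(array([395.5, 235.1]), 0.8)]
pliers scene []
hexkey top [(array([237.8, 235.2]), 0.59)]
hexkey scene [(array([287. , 298.2]), 0.59)]
(array([0.45 , 0.355, 0.003]), [np.float64(0.0018921668541651154), np.float64(0.0018921668541650363)])
[ 0.188 -0.543  0.248] [0.    0.986 0.166 0.   ] 0.9 0.017
[[-0.024 -0.981  0.193  0.307]
 [-1.     0.023 -0.009  0.053]
 [ 0.004 -0.194 -0.981  1.366]
 [ 0.     0.     0.     1.   ]] [[-0.814 -0.33   0.478 -0.082]
 [-0.58   0.496 -0.646  0.944]
 [-0.024 -0.803 -0.596  0.9  ]
 [ 0.     0.     0.     1.   ]]
[[ 0.945  0.328  0.   ]
 [ 0.328 -0.945 -0.   ]
 [-0.     0.    -1.   ]]
[[ 0.    -0.961 -0.277  0.069]
 [ 1.     0.     0.     0.001]
 [-0.    -0.277  0.961 -0.126]
 [ 0.     0.     0.     1.   ]]
```

Run:
```python
import cv2
a=cv2.imread('pics/top0.png'); cv2.imwrite('pics/top0c.png',cv2.resize(a[110:290,200:470],None,fx=2.9,fy=2.9,interpolation=cv2.INTER_CUBIC))
b=cv2.imread('pics/scene0.png'); cv2.imwrite('pics/scene0c.png',cv2.resize(b[110:320,200:480],None,fx=2.8,fy=2.8,interpolation=cv2.INTER_CUBIC))
```

```text
(no output)
```

View pics/top0c.png

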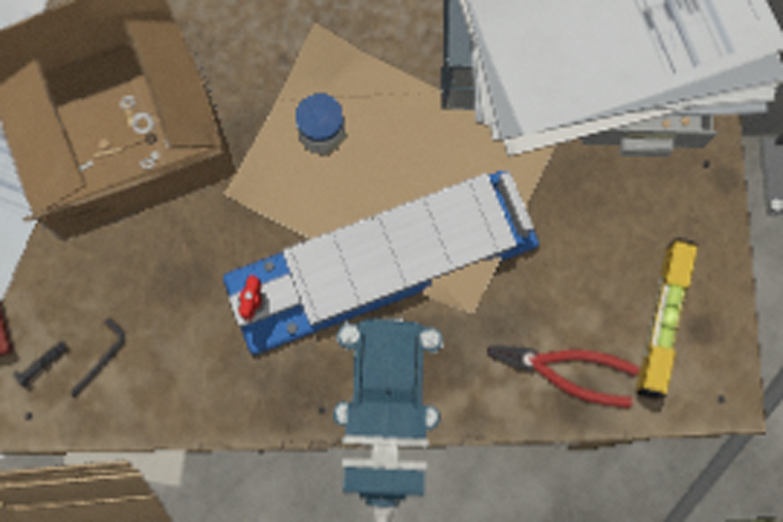

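View pics/scene0c.png

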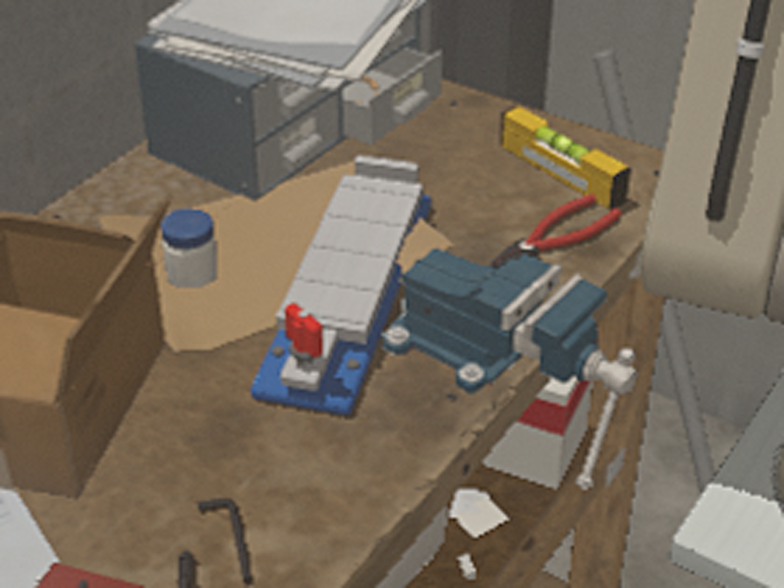

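The top crop shows the plate from knob (250,297) to stop (515,205), with the vice below it, pliers between vice and level, and the level at (652,392)–(683,243). The scene crop agrees. The pliers' handle tips come close to the level's near end.

Run:
```python
from h import *
np.set_printoptions(precision=4,suppress=True)
ca,cb=cam('top'),cam('scene')
t=lambda x,y:np.array([x/2.9+200,y/2.9+110]); s=lambda x,y:np.array([x/2.8+200,y/2.8+110])
C=[((493,177),(343,178)),((520,245),(423,190)),((285,252),(280,318)),((310,322),(365,340))]
P=[]
for a,b in C:
    x,e=tri([ray(ca,t(*a)),ray(cb,s(*b))]); x2=onz(ca,t(*a),.05); P.append(x2); print(x,e[0],x2)
P=np.array(P); ax=(P[2]+P[3]-P[0]-P[1])/2; L=np.linalg.norm(ax); ax/=L
print('plate axis',ax,L,'w',np.linalg.norm(P[0]-P[1]),'seat',(P[0]+P[1])/2+ax*.079, np.degrees(np.arctan2(ax[1],ax[0])))
print('knob',onz(ca,t(250,280),.09), onz(ca,(283.1,215.6),.085))
for z in (.048,): 
  e=[onz(ca,t(*p),z) for p in ((653,378),(684,243),(639,393),(668,397),(669,241),(697,247))]; print(np.array(e))
  d=e[1]-e[0]; print(np.degrees(np.arctan2(d[1],d[0])))
print('pliers',[onz(ca,t(*p),.01) for p in ((638,372),(630,403),(490,352))])
```

```text
[ 0.6522 -0.0869  0.0364] 0.004169827337871721 [ 0.645  -0.0873  0.05  ]
[ 0.569  -0.1158  0.0361] 0.0005205483653287223 [ 0.5658 -0.1143  0.05  ]
[0.5665 0.1496 0.0387] 0.00029298650335237006 [0.564  0.1486 0.05  ]
[0.4864 0.1223 0.0298] 0.0010916841006601626 [0.4847 0.1218 0.05  ]
plate axis [-0.3249  0.9458  0.    ] 0.2495419693515805 w 0.08359123707234149 seat [ 0.5797 -0.0261  0.05  ] 108.95656246023842
knob [0.5263 0.1838 0.09  ] [0.4987 0.1941 0.085 ]
[[ 0.4133 -0.2551  0.048 ]
 [ 0.5642 -0.3006  0.048 ]
 [ 0.3972 -0.2385  0.048 ]
 [ 0.3919 -0.2705  0.048 ]
 [ 0.5669 -0.2836  0.048 ]
 [ 0.5592 -0.3151  0.048 ]]
-16.746717305726524
pliers [array([ 0.4236, -0.2472,  0.01  ]), array([ 0.3888, -0.236 ,  0.01  ]), array([ 0.4509, -0.0796,  0.01  ])]
```

```bash
python3 -m pendant '[[0.2,0.045,-0.0195,0.006,0],[0.2,0.045,-0.0195,0.006,0],[0.2,0.045,-0.0195,0.006,0],[0.2,0.045,-0.0195,0.006,0],[0.2,0.045,-0.0195,0.006,0],[0.2,0.045,-0.0195,0.006,0],[0.2,0.045,-0.0195,0.006,0],[0.2,0.045,-0.0195,0.006,0]]' 30; python3 -m pendant '[[0.2,0,0,0,-0.17],[0.2,0,0,0,-0.17],[0.2,0,0,0,-0.17],[0.2,0,0,0,-0.17],[0.2,0,0,0,-0.17],[0.2,0,0,0,-0.17],[0.2,0,0,0,-0.17],[0.2,0,0,0,-0.17]]';  python3 -m pendant '[[0.2,0,0,0,-0.17],[0.2,0,0,0,-0.17],[0.2,0,0,0,-0.17],[0.2,0,0,0,-0.17],[0.2,0,0,0,-0.17],[0.2,0,0,0,-0.17],[0.2,0,0,0,-0.17],[0.2,0,0,0,0]]'
python3 - <<'E'
from h import *
np.set_printoptions(precision=4,suppress=True)
im,c=shot('wrist','w1.png')
q=env.recognise('wrist','level_center'); print(q)
if q: print(onz(c,q[0]['centre'],.024))
s=env.get_state(); print(s['tcp_pos'],s['finger_gap'],s['joint_pos'],s['wrist_force']); T=Ttool(s); print(np.degrees(np.arctan2(T[1,0],T[0,0])))
E
```

```text
clock: 1.9
tcp_pos: [0.4786, -0.2768, 0.2003]
orientation: [0.0, 0.986, 0.166, 0.0]
wrist_force: [1.2, -1.1, 0.3]
finger_gap: 0.0515
grip_force: 0.0
clock: 2.9
tcp_pos: [0.4774, -0.278, 0.2004]
orientation: [0.0, 0.66, 0.751, -0.0]
wrist_force: [0.3, 0.1, -0.3]
finger_gap: 0.0517
grip_force: 0.0
clock: 3.9
tcp_pos: [0.4774, -0.278, 0.2003]
orientation: [0.0, 0.129, 0.992, -0.0]
wrist_force: [0.3, -0.1, -0.2]
finger_gap: 0.0511
grip_force: 0.0
[{'centre': [325.4, 182.6], 'score': 0.78}]
[ 0.4726 -0.275   0.024 ]
[ 0.4774 -0.278   0.2003] 0.05117616853609121 [-0.6726  0.2879 -0.1072  1.1755 -0.0001 -0.4117] [-0.4159 -0.6076  0.372 ]
165.05368372023042
```

View pics/w1.png

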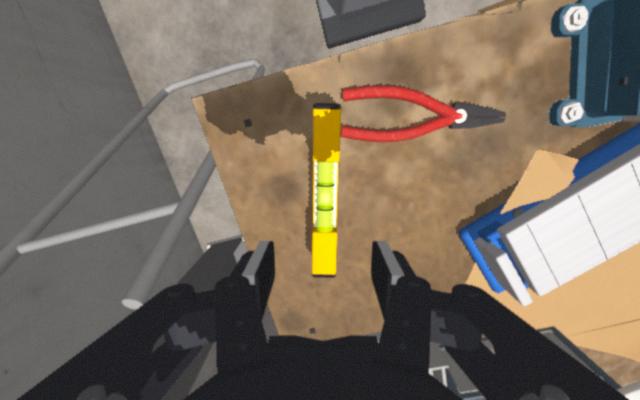

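The wrist view shows the level nearly aligned with the tool, from (327,104) to (324,276). The pliers' handles lie beside its upper half. The grip at the middle, near row 195, is clear.

Run:
```python
from h import *
np.set_printoptions(precision=4,suppress=True)
im=cv2.imread('pics/w1.png'); hsv=cv2.cvtColor(im,cv2.COLOR_BGR2HSV)
m=cv2.inRange(hsv,(18,150,90),(50,255,255)); n,l,st,ce=cv2.connectedComponentsWithStats(cv2.morphologyEx(m,cv2.MORPH_CLOSE,np.ones((7,7))))
i=1+np.argmax(st[1:,4]); pts=np.argwhere(l==i)[:,::-1].astype(np.float32); r=cv2.minAreaRect(pts); b=cv2.boxPoints(r); print(st[i],b)
c=cam('wrist'); W=np.array([onz(c,p,.048) for p in b]); T=Ttool()
Wt=(W-T[:3,3])@T[:3,:3]; print(Wt, Wt.mean(0))
g=env.read_camera('wrist'); 
for a in (((324,276)),((327,104))): print((onz(c,a,.048)-T[:3,3])@T[:3,:3])
```

```text
[ 311  108   30  168 4324] [[310.6844 274.8186]
 [312.041  107.9516]
 [340.1936 108.1804]
 [338.837  275.0475]]
[[-0.0908 -0.0141  0.1523]
 [ 0.0803 -0.011   0.1523]
 [ 0.0801  0.0148  0.1523]
 [-0.091   0.0162  0.1523]] [-0.0054  0.0015  0.1523]
[-0.0922  0.0003  0.1523]
[0.0837 0.0027 0.1523]
```

```bash
python3 -m pendant '[[0.2,-0.0045,0.0015,0.03,0.014],[0.2,0,0,0.035,0],[0.2,0,0,0.035,0],[0.2,0,0,0.035,0],[0.2,0,0,0.025,0],[0.2,0,0,0.012,0],[0.2,0,0,0.006,0],[0.2,0,0,0,0]]'; python3 -m pendant '[[-0.1,0,0,0,0],[-0.3,0,0,0,0],[-0.5,0,0,0,0],[-0.6,0,0,0,0],[-0.7,0,0,0,0],[-0.7,0,0,0,0]]' 50
```

```text
clock: 5.05
tcp_pos: [0.4825, -0.2779, 0.0227]
orientation: [0.0, 0.136, 0.991, -0.0]
wrist_force: [0.0, -0.1, 0.7]
finger_gap: 0.0512
grip_force: 0.0
clock: 5.8
tcp_pos: [0.4827, -0.2779, 0.0232]
orientation: [0.001, 0.135, 0.991, -0.0]
wrist_force: [0.2, 1.5, 6.1]
finger_gap: 0.025
grip_force: 50.9
```

```bash
python3 -m pendant '[[-0.7,0,0,-0.015,0],[-0.7,0,0,-0.035,0],[-0.7,0,0,-0.05,0],[-0.7,0,0,-0.05,0],[-0.7,0,0,0,0]]'; python3 -m pendant '[[-0.7,0.002,0.03,0,0],[-0.7,0.002,0.045,0,0],[-0.7,0.002,0.045,0,0],[-0.7,0.002,0.045,0,0],[-0.7,0.002,0.045,0,0],[-0.7,0.002,0.045,0,0],[-0.7,0.002,0.04,0,0],[-0.7,0,0.021,0,0]]';  python3 -m pendant '[[-0.7,0,0,0,0.16],[-0.7,0,0,0,0.16],[-0.7,0,0,0,0.16],[-0.7,0,0,0,0.16],[-0.7,0,0,0,0.16],[-0.7,0,0,0,0.16],[-0.7,0,0,0,0],[-0.7,0,0,0,0]]'
python3 - <<'E'
from h import *
np.set_printoptions(precision=4,suppress=True)
im,c=shot('wrist','w2.png')
shot('top','top2.png')
for n in ('knob_grip','level_center','plate'):
  for k in ('wrist','top'): print(n,k,[(np.round(x['centre'],1),round(x['score'],2)) for x in env.recognise(k,n)])
s=env.get_state(); print(s['tcp_pos'],s['joint_pos'],s['wrist_force']); T=Ttool(s); print(np.degrees(np.arctan2(T[1,0],T[0,0])))
E
```

```text
clock: 6.42
tcp_pos: [0.4842, -0.2794, 0.1772]
orientation: [0.004, 0.135, 0.991, -0.002]
wrist_force: [0.2, -0.1, -4.0]
finger_gap: 0.0251
grip_force: 49.9
clock: 7.42
tcp_pos: [0.5523, 0.0326, 0.1706]
orientation: [-0.002, 0.134, 0.991, -0.0]
wrist_force: [-1.3, -0.4, -4.4]
finger_gap: 0.025
grip_force: 50.0
clock: 8.43
tcp_pos: [0.5529, 0.0305, 0.1714]
orientation: [-0.001, 0.577, 0.817, -0.0]
wrist_force: [-0.4, 0.5, -3.6]
finger_gap: 0.0251
grip_force: 50.1
knob_grip wrist [(array([343.5,   1.1]), 0.81)]
knob_grip top [(array([285.5, 214.8]), 0.42)]
level_center wrist [(array([322.8, 176.2]), 0.86)]
level_center top []
plate wrist [(array([368.3, 121.7]), 0.69)]
plate top [(array([307.2, 193.3]), 0.62)]
[0.5535 0.0305 0.1723] [-0.0897  0.307  -0.1516  1.1121 -0.0001  1.1417] [-0.5713  0.2828 -3.7698]
109.44344300513285
```

View pics/w2.png

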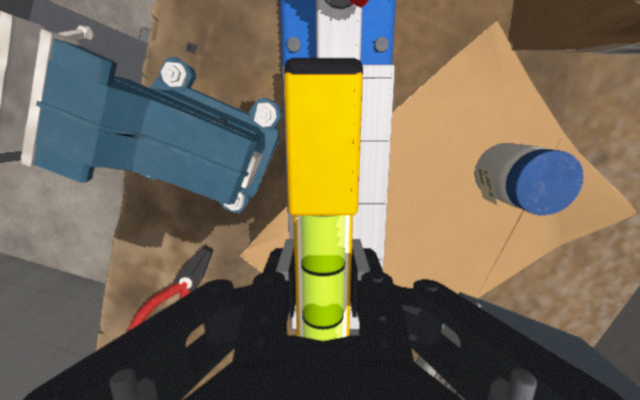

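The wrist view shows the level held over the plate. The plate's right edge runs (393,65)–(385,262), the knob-end edge is at row 65, and the black lines are at (323,265) and (322,315). The vice is to the left and clear.

Run:
```python
from h import *
np.set_printoptions(precision=4,suppress=True)
c=cam('wrist'); ct=cam('top'); T=Ttool()
t=np.array([285/2.9+200,252/2.9+110])
print('corner', tri([ray(c,(394,65)),ray(ct,t)]))
for z in (.045,.05):
  A,B=onz(c,(394,65),z),onz(c,(385,262),z); d=A-B; print(z,A,B,np.degrees(np.arctan2(d[1],d[0])),(A-T[:3,3])@T[:3,:3],(B-T[:3,3])@T[:3,:3])
  L=onz(c,(286,65),z);print((L-T[:3,3])@T[:3,:3])
# edge lines
g=cv2.cvtColor(cv2.imread('pics/w2.png'),cv2.COLOR_BGR2HSV)
for r in (70,90,110,130,150,170,190,210,230): print(r, [int(x) for x in g[r,376:402,1]])
print([int(x) for x in g[56:80,375,1]],[int(x) for x in g[56:80,375,2]]); print([int(x) for x in g[68,274:300,1]])
```

```text
corner (array([0.5634, 0.1481, 0.0669]), [np.float64(0.0027283329373224813), np.float64(0.0027283329373223616)])
0.045 [0.5696 0.1539 0.045 ] [ 0.6307 -0.0097  0.045 ] 110.50093249644932 [0.111  0.0562 0.1273] [-0.0636  0.0594  0.1273]
[ 0.1109 -0.0303  0.1273]
0.05 [0.5688 0.1527 0.05  ] [ 0.6287 -0.0076  0.05  ] 110.50093249644932 [0.1102 0.0551 0.1223] [-0.0609  0.0582  0.1223]
[ 0.1101 -0.0297  0.1223]
70 [3, 3, 4, 3, 4, 4, 3, 2, 4, 2, 2, 4, 3, 5, 3, 5, 4, 7, 32, 81, 101, 98, 105, 105, 104, 109]
90 [3, 3, 4, 3, 3, 4, 4, 3, 3, 3, 4, 2, 5, 4, 4, 4, 9, 39, 88, 110, 107, 103, 112, 103, 104, 106]
110 [5, 4, 5, 7, 3, 4, 3, 3, 4, 4, 4, 4, 4, 3, 4, 10, 40, 99, 108, 106, 112, 112, 118, 118, 115, 116]
130 [5, 4, 4, 4, 3, 4, 5, 4, 4, 4, 3, 3, 4, 4, 16, 73, 109, 116, 113, 115, 116, 116, 116, 118, 116, 118]
150 [4, 3, 4, 4, 4, 4, 4, 4, 5, 4, 6, 3, 6, 18, 76, 112, 116, 116, 117, 117, 118, 113, 116, 114, 115, 117]
170 [6, 4, 4, 5, 4, 3, 7, 4, 3, 4, 6, 7, 34, 84, 115, 115, 116, 116, 119, 119, 116, 118, 118, 116, 115, 117]
190 [4, 5, 5, 4, 4, 6, 3, 3, 3, 7, 10, 37, 93, 117, 116, 115, 115, 118, 115, 114, 116, 120, 114, 116, 118, 114]
210 [5, 4, 6, 6, 5, 5, 5, 5, 4, 13, 54, 100, 116, 115, 113, 116, 117, 116, 117, 116, 114, 115, 115, 118, 117, 116]
230 [4, 4, 6, 6, 6, 6, 5, 6, 20, 75, 108, 115, 114, 113, 115, 116, 115, 117, 114, 113, 116, 116, 114, 113, 114, 118]
[189, 189, 190, 189, 191, 188, 187, 176, 92, 13, 6, 3, 4, 3, 4, 4, 3, 3, 3, 4, 3, 7, 5, 3] [208, 210, 209, 208, 208, 208, 206, 200, 189, 202, 226, 234, 236, 236, 237, 236, 236, 237, 236, 236, 225, 172, 191, 231]
[102, 94, 96, 97, 99, 97, 99, 46, 33, 15, 4, 20, 55, 20, 39, 6, 32, 6, 27, 28, 12, 17, 42, 6, 22, 21]
```

Run:
```python
import cv2
b=cv2.imread('pics/top2.png'); cv2.imwrite('pics/top2c.png',cv2.resize(b[150:250,260:400],None,fx=5,fy=5,interpolation=cv2.INTER_CUBIC))
```

```text
(no output)
```

View pics/top2c.png

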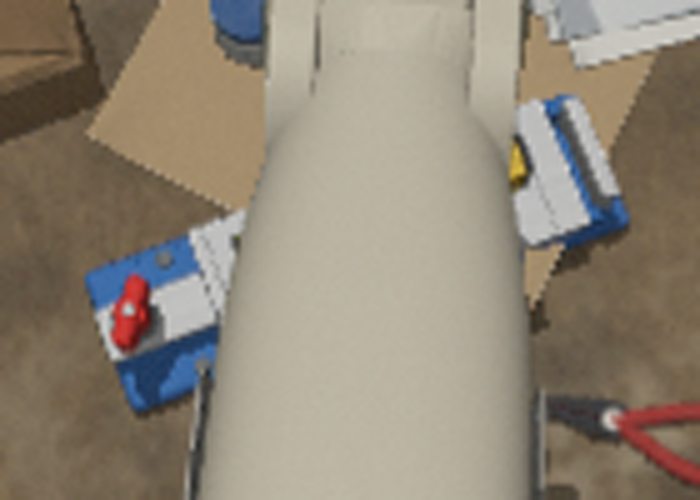

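Run:
```python
from h import *
np.set_printoptions(precision=4,suppress=True)
c=cam('wrist'); T=Ttool(); f=lambda p,z:(onz(c,p,z)-T[:3,3])@T[:3,:3]
zt=T[2,3]+.025
for p in ((286,100),(361,100),(288,200),(357,200),(323,60),(322.5,265),(322,315)): print(p,f(p,zt))
for p in ((394,70),(385,230),(281.5,68),(375,64)): print(p,f(p,.049))
```

```text
(286, 100) [ 0.0753 -0.0129 -0.025 ]
(361, 100) [ 0.0753  0.0117 -0.025 ]
(288, 200) [ 0.0412 -0.0134 -0.025 ]
(357, 200) [ 0.0412  0.0115 -0.025 ]
(323, 60) [ 0.0873 -0.0008 -0.025 ]
(322.5, 265) [ 0.0152 -0.0009 -0.025 ]
(322, 315) [-0.0075 -0.0011 -0.025 ]
(394, 70) [0.1067 0.0556 0.1233]
(385, 230) [-0.0288  0.0565  0.1233]
(281.5, 68) [ 0.1081 -0.0335  0.1233]
(375, 64) [0.111  0.0403 0.1233]
```

```bash
python3 -m pendant '[[-0.7,0.002,0.010,0.01,-0.006],[-0.7,0,0,0.02,0],[-0.7,0,0,0.02,0],[-0.7,0,0,0.02,0],[-0.7,0,0,0.012,0],[-0.7,0,0,0.006,0],[-0.7,0,0,0.002,0],[-0.7,0,0,0,0]]'; python3 -m pendant '[[-0.7,0,0,0.001,0],[-0.7,0,0,0.001,0],[-0.7,0,0,0,0]]'
```

```text
clock: 9.82
tcp_pos: [0.5627, 0.0357, 0.0827]
orientation: [0.0, 0.575, 0.818, 0.0]
wrist_force: [-0.2, 0.6, -3.4]
finger_gap: 0.0249
grip_force: 50.0
clock: 10.2
tcp_pos: [0.5623, 0.0357, 0.0804]
orientation: [0.0, 0.575, 0.818, 0.0]
wrist_force: [-0.1, -0.1, -4.3]
finger_gap: 0.0252
grip_force: 50.0
```

```bash
python3 -m pendant '[[-0.7,0,0,0.002,0],[-0.7,0,0,0.0015,0],[-0.7,0,0,0,0]]';  python3 -m pendant '[[-0.7,0,0,0.001,0],[-0.7,0,0,0.001,0],[-0.7,0,0,0,0]]'
python3 - <<'E'
from h import *
shot('wrist','w3.png')
E
```

```text
clock: 10.58
tcp_pos: [0.5621, 0.0357, 0.0765]
orientation: [-0.0, 0.575, 0.818, -0.0]
wrist_force: [0.1, -0.0, -3.5]
finger_gap: 0.0251
grip_force: 50.0
clock: 10.95
tcp_pos: [0.5622, 0.0357, 0.0747]
orientation: [-0.0, 0.575, 0.818, -0.0]
wrist_force: [-0.1, -0.3, -3.0]
finger_gap: 0.0251
grip_force: 50.0
```

View pics/w3.png

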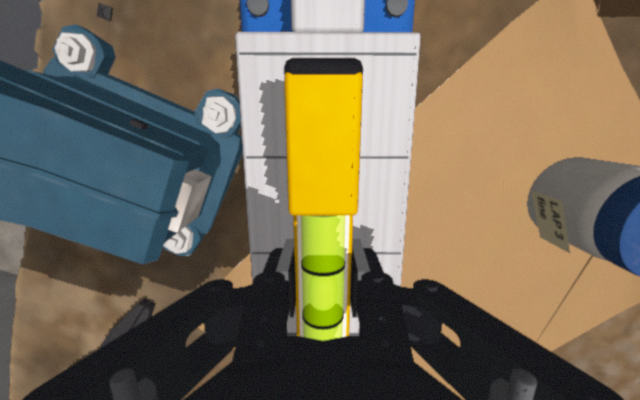

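The wrist view shows the level centred on the plate: plate edges at columns 237 and 419 (row 35), level mid at 324. Its end lies inside the knob-end edge at row 33. I continue down to contact.

```bash
python3 - <<'E'
from h import *
np.set_printoptions(precision=4,suppress=True)
c=cam('wrist'); T=Ttool(); f=lambda p,z:(onz(c,p,z)-T[:3,3])@T[:3,:3]
for p in ((237,33),(419,33),(411,160),(246,160)): print(f(p,.047))
E
python3 -m pendant '[[-0.7,0,0,0.001,0],[-0.7,0,0,0.001,0],[-0.7,0,0,0,0]]'; python3 -m pendant '[[-0.7,0,0,0.001,0],[-0.7,0,0,0,0]]'; python3 -m pendant '[[-0.7,0,0,0.001,0],[-0.7,0,0,0,0]]'
```

```text
[ 0.1084 -0.0414  0.0277]
[0.1084 0.0446 0.0277]
[0.0485 0.0459 0.0277]
[ 0.0485 -0.0415  0.0277]
clock: 11.38
tcp_pos: [0.5621, 0.0357, 0.0726]
orientation: [-0.0, 0.575, 0.818, -0.0]
wrist_force: [0.8, -0.9, -3.4]
finger_gap: 0.0249
grip_force: 50.0
clock: 11.62
tcp_pos: [0.5623, 0.0357, 0.072]
orientation: [0.0, 0.575, 0.818, 0.0]
wrist_force: [-0.4, 1.3, -1.4]
finger_gap: 0.0253
grip_force: 50.5
clock: 11.88
tcp_pos: [0.5623, 0.0359, 0.0713]
orientation: [0.0, 0.575, 0.818, 0.0]
wrist_force: [-2.1, 1.9, 3.0]
finger_gap: 0.0251
grip_force: 51.1
```

```bash
python3 -m pendant '[[-0.7,0,0,0.001,0],[-0.7,0,0,0,0],[-0.7,0,0,0,0]]'; python3 -m pendant '[[-0.7,-0.002,0,0,0],[-0.7,-0.003,0,0,0],[-0.7,-0.003,0,0,0]]'
```

```text
clock: 12.25
tcp_pos: [0.5623, 0.0361, 0.0705]
orientation: [0.0, 0.575, 0.818, 0.0]
wrist_force: [-3.4, 3.5, 7.2]
finger_gap: 0.0252
grip_force: 51.5
clock: 12.62
tcp_pos: [0.5656, 0.0292, 0.0707]
orientation: [0.0, 0.575, 0.818, 0.001]
wrist_force: [-1.9, 6.0, 6.8]
finger_gap: 0.0253
grip_force: 51.5
```

```bash
python3 -m pendant '[[-0.7,-0.003,0,0,0],[-0.7,-0.003,0,-0.0001,0],[-0.7,-0.003,0,0,0],[-0.7,-0.003,0,-0.0001,0],[-0.7,-0.003,0,0,0]]'; python3 -m pendant '[[-0.7,-0.003,0,0,0],[-0.7,-0.003,0,-0.0001,0],[-0.7,-0.003,0,0,0],[-0.7,-0.003,0,-0.0001,0],[-0.7,-0.003,0,0,0]]'
```

```text
clock: 13.25
tcp_pos: [0.5708, 0.0151, 0.0709]
orientation: [0.0, 0.575, 0.818, 0.001]
wrist_force: [-3.5, 7.0, 8.1]
finger_gap: 0.0248
grip_force: 51.5
clock: 13.88
tcp_pos: [0.5758, 0.0011, 0.0712]
orientation: [0.0, 0.575, 0.818, 0.001]
wrist_force: [-2.9, 6.9, 7.5]
finger_gap: 0.0253
grip_force: 51.6
```

```bash
python3 -m pendant '[[-0.7,-0.003,0,0,0],[-0.7,-0.003,0,-0.0001,0],[-0.7,-0.003,0,0,0],[-0.7,-0.003,0,-0.0001,0],[-0.7,-0.003,0,0,0],[-0.7,-0.002,0,0,0]]'; python3 -m pendant '[[-0.7,-0.0015,0,0,0],[-0.7,-0.0015,0,-0.0001,0]]';  python3 -m pendant '[[-0.7,-0.0015,0,0,0],[-0.7,-0.0015,0,0,0]]'
```

```text
clock: 14.62
tcp_pos: [0.5816, -0.0148, 0.0716]
orientation: [0.0, 0.575, 0.818, 0.002]
wrist_force: [-3.8, 7.3, 8.0]
finger_gap: 0.0249
grip_force: 51.7
clock: 14.88
tcp_pos: [0.5826, -0.0176, 0.0717]
orientation: [0.0, 0.575, 0.818, 0.001]
wrist_force: [-2.9, 7.1, 8.1]
finger_gap: 0.0252
grip_force: 51.7
clock: 15.12
tcp_pos: [0.5827, -0.0181, 0.0716]
orientation: [-0.002, 0.574, 0.819, 0.003]
wrist_force: [-5.4, 17.8, 11.8]
finger_gap: 0.0251
grip_force: 52.2
```

```bash
python3 -m pendant '[[-0.7,0.001,0,0,0],[-0.7,0.0007,0,-0.0007,0],[-0.7,0,0,-0.0005,0],[-0.7,0,0,0,0]]' 25; python3 -m pendant '[[-0.4,0,0,0,0],[-0.1,0,0,0,0],[0.1,0,0,0,0],[0.2,0,0,0,0],[0.2,0,0,0,0]]'
python3 - <<'E'
from h import *
np.set_printoptions(precision=4,suppress=True)
im,c=shot('wrist','w4.png'); T=Ttool()
for n in ('knob_grip','level_center','bubble'): print(n,[(np.round(x['centre'],1),round(x['score'],2)) for x in env.recognise('wrist',n)])
E
```

```text
clock: 15.62
tcp_pos: [0.5826, -0.018, 0.0718]
orientation: [-0.001, 0.574, 0.819, 0.002]
wrist_force: [-0.5, 8.7, 3.2]
finger_gap: 0.0253
grip_force: 50.9
clock: 16.25
tcp_pos: [0.5824, -0.0204, 0.0716]
orientation: [0.0, 0.575, 0.818, -0.0]
wrist_force: [-0.9, -0.7, 0.7]
finger_gap: 0.0511
grip_force: 0.0
knob_grip []
level_center [(array([324.4, 170.9]), 0.64), (array([364.8, 119. ]), 0.58)]
bubble []
```

View pics/w4.png

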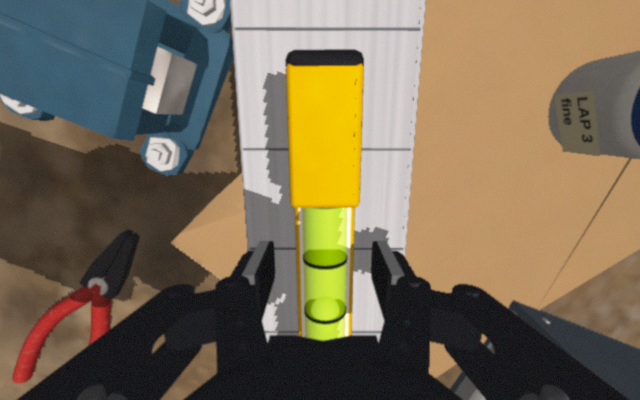

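The level sits against the stop and is released. The lines are visible at (325,260) and (325,310), and the bubble is hidden toward the stop. Now I go up and over to the knob.

```bash
python3 -m pendant '[[0.2,0,0,-0.02,0],[0.2,0,0,-0.04,0],[0.2,0,0,-0.05,0],[0.2,0,0,-0.025,0],[0.2,0.03,0,0,0],[0.2,0.05,0,0,0],[0.2,0.05,0,0,0],[0.2,0.045,0,0,0]]'; python3 -m pendant '[[0.2,0.035,0,0,-0.16],[0.2,0,0,0,-0.16],[0.2,0,0,0,-0.16],[0.2,0,0,0,-0.16],[0.2,0,0,0,-0.16],[0.2,0,0,0,0],[0.2,0,0,0,0]]'
python3 - <<'E'
from h import *
np.set_printoptions(precision=4,suppress=True)
im,c=shot('wrist','w5.png'); T=Ttool()
for n in ('knob_grip','level_center','bubble'): 
  q=env.recognise('wrist',n);print(n,[(np.round(x['centre'],1),round(x['score'],2)) for x in q])
h=cv2.cvtColor(im,cv2.COLOR_RGB2HSV); m=cv2.inRange(h,(0,140,90),(8,255,255))|cv2.inRange(h,(172,140,90),(180,255,255))
n,l,st,ce=cv2.connectedComponentsWithStats(m); i=1+np.argmax(st[1:,4]); print(st[i],ce[i])
p=np.argwhere(l==i)[:,::-1].astype(np.float32); b=cv2.boxPoints(cv2.minAreaRect(p)); print(b)
for z in (.07,.085): print(z,(onz(c,ce[i],z)-T[:3,3])@T[:3,:3]); print(np.array([(onz(c,k,z)-T[:3,3])@T[:3,:3] for k in b]))
print(T, np.degrees(np.arctan2(T[1,0],T[0,0])))
E
```

```text
clock: 17.45
tcp_pos: [0.5224, 0.146, 0.2068]
orientation: [0.0, 0.575, 0.818, 0.0]
wrist_force: [0.6, -0.0, -0.0]
finger_gap: 0.0513
grip_force: 0.0
clock: 18.32
tcp_pos: [0.5113, 0.1775, 0.2067]
orientation: [0.0, 0.213, 0.977, -0.0]
wrist_force: [-0.0, -1.4, 0.6]
finger_gap: 0.0512
grip_force: 0.0
knob_grip [(array([333.5, 190.2]), 0.67)]
level_center [(array([219.1, 274. ]), 0.72)]
bubble []
[ 589    0   51   84 2679] [619.0623  34.4588]
[[589.   0.]
 [639.   0.]
 [639.  83.]
 [589.  83.]]
0.07 [0.1365 0.2394 0.1366]
[[0.1607 0.2088 0.1366]
 [0.1609 0.2485 0.1366]
 [0.0999 0.2667 0.1366]
 [0.0998 0.2241 0.1366]]
0.085 [0.1327 0.2257 0.1216]
[[0.1555 0.1968 0.1216]
 [0.1557 0.2342 0.1216]
 [0.0982 0.2514 0.1216]
 [0.0981 0.2112 0.1216]]
[[-0.9098  0.415  -0.0001  0.5113]
 [ 0.415   0.9098 -0.0001  0.1775]
 [ 0.     -0.0001 -1.      0.2066]
 [ 0.      0.      0.      1.    ]] 155.48038944196173
```

View pics/w5.png

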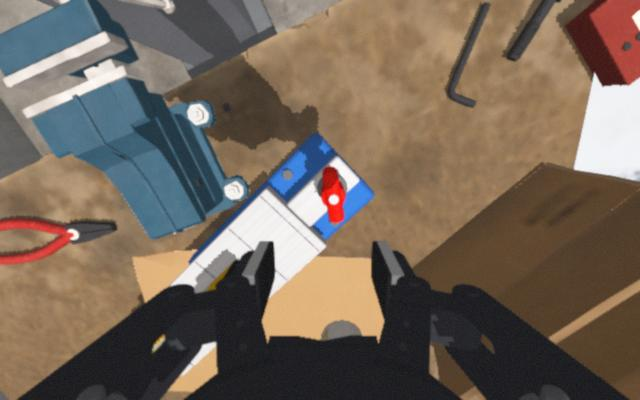

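The knob is at (333,195), its long axis nearly along the tool x from (330,168) to (336,220), with the white cap at (334,200). The jar and carton are clear of it.

```bash
cat > k.py <<'E'
from h import *
np.set_printoptions(precision=4,suppress=True)
def knob(f,roi):
    im,c=shot('wrist',f); T=Ttool(); h=cv2.cvtColor(im,cv2.COLOR_RGB2HSV); m=cv2.inRange(h,(0,140,90),(8,255,255))|cv2.inRange(h,(172,140,90),(180,255,255))
    k=np.zeros_like(m); x0,x1,y0,y1=roi; k[y0:y1,x0:x1]=m[y0:y1,x0:x1]
    p=np.argwhere(k>0)[:,::-1].astype(np.float32); r=cv2.minAreaRect(p); print('rect',r,cv2.boxPoints(r).tolist())
    g=((im.min(2)>170)&(cv2.dilate(cv2.erode(cv2.dilate(k,np.ones((7,7))),np.ones((7,7))),np.ones((3,3)))>0)); w=np.argwhere(g)[:,::-1]; print('white',w.mean(0) if len(w) else None,len(w))
    return im,c,T,p,r
E
python3 - <<'E'
from k import *
im,c,T,p,r=knob('w5.png',(300,370,150,235))
for z in (.08,.09): print(z,[((onz(c,q,z)-T[:3,3])@T[:3,:3])[:2] for q in ((334,200),(330,170),(337,217),r[0])])
ct=cam('top')
print(tri([ray(c,(334,200)),ray(ct,(283.1,215.6))]),tri([ray(c,r[0]),ray(ct,(283.1,215.6))]))
print(tri([ray(c,(334,200)),ray(ct,(260+132/5,150+310/5))]))
E
```

```text
rect ((332.5, 194.5), (55.0, 23.0), 90.0) [[321.0, 167.0], [344.0, 167.0], [344.0, 222.0], [321.0, 222.0]]
white [331.2647 200.1176] 34
0.08 [array([-0.0001,  0.009 ]), array([0.0272, 0.0052]), array([-0.0164,  0.012 ]), array([0.005 , 0.0076])]
0.09 [array([0.0026, 0.0086]), array([0.0289, 0.005 ]), array([-0.013 ,  0.0114]), array([0.0076, 0.0073])]
(array([0.4923, 0.1891, 0.1511]), [np.float64(0.004084428929911515), np.float64(0.004084428929911578)]) (array([0.4932, 0.1896, 0.1375]), [np.float64(0.0025883734003204167), np.float64(0.0025883734003204575)])
(array([0.5118, 0.1849, 0.0853]), [np.float64(0.002230152663774462), np.float64(0.0022301526637743007)])
```

```bash
python3 -m pendant '[[0.2,0.001,0.009,0,-0.15],[0.2,0,0,0.03,0],[0.2,0,0,0.03,0],[0.2,0,0,0,0],[0.2,0,0,0,0]]'
python3 - <<'E'
from k import *
im,c,T,p,r=knob('w6.png',(270,370,130,330))
cv2.imwrite('pics/w6c.png',cv2.resize(im[130:370,200:440,::-1],None,fx=2.4,fy=2.4))
for q in ((320,240),(320,290)): print(((onz(c,q,.085)-T[:3,3])@T[:3,:3])[:2])
E
```

```text
clock: 19.2
tcp_pos: [0.5146, 0.1862, 0.1476]
orientation: [0.0, 0.138, 0.99, 0.0]
wrist_force: [0.4, 0.1, -0.1]
finger_gap: 0.0514
grip_force: 0.0
rect ((323.0, 216.5), (73.0, 30.0), 90.0) [[308.0, 180.0], [338.0, 180.0], [338.0, 253.0], [308.0, 253.0]]
white [320.     224.5366] 41
[-0.0109 -0.0033]
[-0.051  -0.0034]
```

View pics/w6c.png

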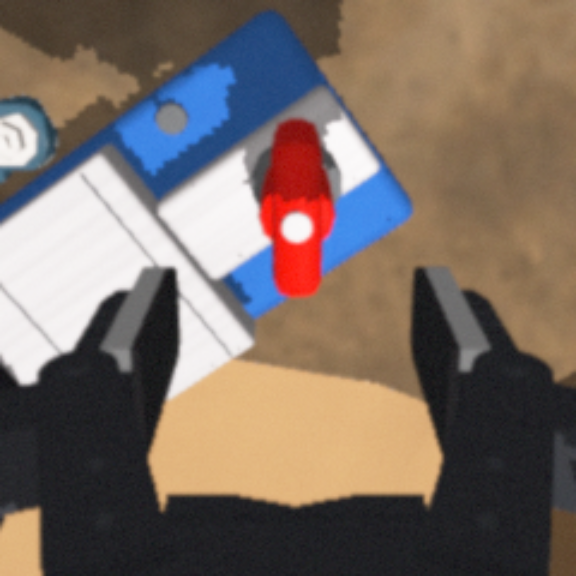

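Knob aligned and centred between the fingers, with the white cap at full-picture pixel (324,225).

Run:
```python
from k import *
c=cam('wrist'); T=Ttool()
for z in (.08,.085,.09): print(z,((onz(c,(323.75,225),z)-T[:3,3])@T[:3,:3])[:2], onz(c,(323.75,225),z))
# w5 camera: same rotation up to yaw
T5=np.array([[-.9098,.415,-.0001,.5113],[.415,.9098,-.0001,.1775],[0,-.0001,-1,.2066],[0,0,0,1]])@np.array(env.calibration('wrist')['tool_from_camera'])
print(tri([ray(c,(323.75,225)),ray((c[0],c[1],T5),(334,200))]))
```

```text
0.08 [-0.0021 -0.0004] [0.5171 0.1853 0.08  ]
0.085 [-0.0002 -0.0005] [0.5152 0.1858 0.085 ]
0.09 [ 0.0016 -0.0005] [0.5134 0.1863 0.09  ]
(array([0.509 , 0.1875, 0.1023]), [np.float64(3.838755912550094e-06), np.float64(3.8387559125035235e-06)])
```

```bash
python3 - <<'E'
from k import *
c=cam('wrist'); s=cam('scene'); t=cam('top')
print(tri([ray(c,(323,216.5)),ray(s,(309.5,227.8))]))
print(tri([ray(c,(323.75,225)),ray(s,(309.5,224)),ray(t,(286.4,212))]))
for z in (.06,.07,.08,.087): print(z,proj(s,[.5155,.186,z]),proj(t,[.5155,.186,z]))
E
python3 -m pendant '[[0.2,0,0,0.02,0],[0.2,0,0,0.02,0],[0.2,0,0,0.01,0],[0.2,0,0,0,0]]'
```

```text
(array([0.5095, 0.1854, 0.0772]), [np.float64(0.0022537872697593795), np.float64(0.002253787269759529)])
(array([0.5102, 0.1843, 0.0892]), [np.float64(0.0038705618003296656), np.float64(0.002584119514483801), np.float64(0.0013607920603810812)])
0.06 [[306.9119 231.8427]] [[286.4942 211.4853]]
0.07 [[306.7732 228.9343]] [[286.1718 210.9955]]
0.08 [[306.6332 225.9986]] [[285.8446 210.4982]]
0.087 [[306.5344 223.9272]] [[285.6127 210.1457]]
clock: 19.75
tcp_pos: [0.5142, 0.1861, 0.0969]
orientation: [-0.0, 0.138, 0.991, -0.0]
wrist_force: [-0.3, -0.1, 0.2]
finger_gap: 0.0511
grip_force: 0.0
```

```bash
python3 -m pendant '[[0.2,0,0,0.012,0],[0.2,0,0,0.01,0],[0.2,0,0,0.005,0],[0,0,0,0,0],[-0.3,0,0,0,0],[-0.6,0,0,0,0],[-0.9,0,0,0,0],[-1,0,0,0,0]]' 50; python3 -m pendant '[[-1,0,0,0,0],[-1,0,0,0,0]]'
```

```text
clock: 20.75
tcp_pos: [0.5144, 0.1866, 0.0702]
orientation: [0.0, 0.137, 0.991, 0.001]
wrist_force: [-0.6, 3.9, 4.2]
finger_gap: 0.0267
grip_force: 49.3
clock: 21.0
tcp_pos: [0.5144, 0.1866, 0.0701]
orientation: [0.0, 0.137, 0.991, 0.001]
wrist_force: [-2.4, 5.3, 5.7]
finger_gap: 0.027
grip_force: 49.5
```

The opening of 27 mm is too wide for the 14 mm bar, so I'm on the collar below it. I'll open, go higher and close again.

```bash
python3 -m pendant '[[-0.3,0,0,0,0],[0.1,0,0,0,0],[0.2,0,0,0,0],[0.2,0,0,-0.007,0],[0.2,0,0,-0.007,0],[0.2,0,0,0,0]]'
python3 - <<'E'
from k import *
im,c=shot('wrist','w7.png'); cv2.imwrite('pics/w7c.png',cv2.resize(im[150:350,200:440,::-1],None,fx=2.4,fy=2.4))
s=cam('scene'); b,_=shot('scene','s7.png'); cv2.imwrite('pics/s7c.png',cv2.resize(b[180:270,250:370,::-1],None,fx=4,fy=4,interpolation=cv2.INTER_CUBIC))
a=cv2.imread('pics/w7c.png'); d=cv2.imread('pics/s7c.png'); h=max(a.shape[0],d.shape[0]); 
z=np.zeros((h,a.shape[1]+d.shape[1],3),np.uint8); z[:a.shape[0],:a.shape[1]]=a; z[:d.shape[0],a.shape[1]:]=d; f=min(1,800/z.shape[1]); cv2.imwrite('pics/m7.png',cv2.resize(z,None,fx=f,fy=f))
print(z.shape,f)
E
```

```text
clock: 21.75
tcp_pos: [0.5149, 0.1862, 0.0847]
orientation: [0.001, 0.137, 0.991, 0.0]
wrist_force: [0.3, -0.7, -0.1]
finger_gap: 0.0508
grip_force: 0.0
(480, 1056, 3) 0.7575757575757576
```

View pics/m7.png

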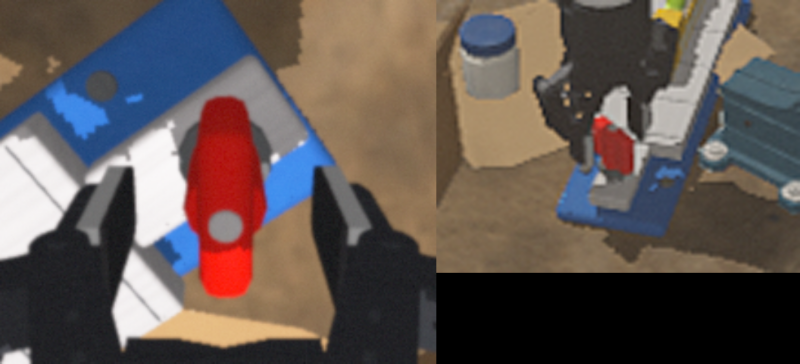

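The left half of the picture shows the bar between the pads at (202–250), with a wider hub at (187–265) and a grey collar below. I've now used my picture views, so from here I go by numbers. I close at this greater height.

```bash
python3 - <<'E'
from k import *
def Tt(q,p):
    T=np.eye(4); T[:3,:3]=R.from_quat([q[1],q[2],q[3],q[0]]).as_matrix(); T[:3,3]=p; return T
c=cam('wrist'); X=np.array(env.calibration('wrist')['tool_from_camera'])
T6=Tt([0,.138,.99,0],[.5146,.1862,.1476]); T7=Tt([0.001,.137,.991,0],[.5149,.1862,.0847])
print(tri([ray((c[0],c[1],T6@X),(323.75,225)),ray((c[0],c[1],T7@X),(323.7,274.3))]))
E
python3 -m pendant '[[0,0,0,0,0],[-0.3,0,0,0,0],[-0.6,0,0,0,0],[-0.9,0,0,0,0],[-1,0,0,0,0],[-1,0,0,0,0],[-1,0,0,0,0]]' 50
```

```text
(array([0.5106, 0.1867, 0.0958]), [np.float64(8.597232580457041e-05), np.float64(8.597232580454919e-05)])
clock: 22.72
tcp_pos: [0.5142, 0.1867, 0.0837]
orientation: [0.0, 0.137, 0.991, 0.001]
wrist_force: [0.3, 5.3, -1.3]
finger_gap: 0.013
grip_force: 50.9
```

```bash
python3 -m pendant '[[-0.5,0,0,0,0],[-0.5,0,0,0,0],[-0.5,0.0035,0.001,0.003,0],[-0.8,0,0,0,0],[-1,0,0,0,0],[-1,0,0,0,0],[-1,0,0,0,0]]' 60;  python3 -m pendant '[[-1,0,0,0,0.1],[-1,0,0,0,0.125],[-1,0,0,0,0.125],[-1,0,0,0,0.125],[-1,0,0,0,0.125],[-1,0,0,0,0.125],[-1,0,0,0,0.125],[-1,0,0,0,0.1]]'; python3 -m pendant '[[-1,0,0,0,0],[-1,0,0,0,0]]'
```

```text
clock: 23.6
tcp_pos: [0.5102, 0.1879, 0.0802]
orientation: [-0.001, 0.137, 0.991, -0.0]
wrist_force: [-2.9, -0.1, -2.0]
finger_gap: 0.0133
grip_force: 58.4
clock: 24.6
tcp_pos: [0.5101, 0.1878, 0.0803]
orientation: [-0.001, 0.577, 0.817, -0.001]
wrist_force: [-3.0, -0.2, -2.8]
finger_gap: 0.0127
grip_force: 58.5
clock: 24.85
tcp_pos: [0.5101, 0.1878, 0.0802]
orientation: [-0.001, 0.575, 0.818, -0.001]
wrist_force: [-4.5, -0.6, -2.3]
finger_gap: 0.0133
grip_force: 58.5
```

```bash
python3 -m pendant '[[-0.3,0,0,0,0],[0.2,0,0,0,0],[0.2,0,0,-0.01,0],[0.2,0,0,-0.035,0],[0.2,-0.01,0,-0.035,0],[0.2,-0.05,-0.002,0,0],[0.2,-0.05,0,0,0],[0.2,-0.05,0,0,0]]' 30; python3 -m pendant '[[0.2,-0.04,0,0,0],[0.2,-0.019,0,0,0],[0.2,0,0,0,0],[0.2,0,0,0,0]]'
cat > b.py <<'E'
from k import *
def run(f):
    im,c=shot('wrist',f); T=Ttool()
    K,d,_=c
    # rectify a metric patch at vial height: tool x (along) -45..45 mm, y -10..10 at 0.4 mm/px
    zt=ZV
    xs=np.arange(-.05,.05,.0005)+X0; ys=np.arange(-.008,.0081,.0005)+Y0
    G=np.array([[[x,y,0] for x in xs] for y in ys]).reshape(-1,3)
    W=G@T[:3,:3].T+T[:3,3]; W[:,2]=zt
    p=proj(c,W).reshape(len(ys),len(xs),2).astype(np.float32)
    return im,c,T,xs,cv2.remap(im,p[...,0],p[...,1],cv2.INTER_LINEAR)
ZV=.088;X0=0;Y0=0
if __name__=='__main__':
    import sys
    im,c,T,xs,P=run(sys.argv[1])
    print(T[:3,3]); mid=P[12:21].astype(int).mean(0)
    for i in range(0,len(xs),2): print(round(xs[i]*1e3,1),mid[i].astype(int).tolist(),end='; ')
E
python3 b.py w8.png
```

```text
clock: 25.85
tcp_pos: [0.5644, 0.0355, 0.1622]
orientation: [0.001, 0.575, 0.818, 0.001]
wrist_force: [0.9, 0.7, 0.7]
finger_gap: 0.051
grip_force: 0.0
clock: 26.35
tcp_pos: [0.5828, -0.0177, 0.1608]
orientation: [-0.0, 0.575, 0.818, 0.0]
wrist_force: [0.8, 1.0, 0.8]
finger_gap: 0.0509
grip_force: 0.0
[ 0.5827 -0.0174  0.1608]
-50.0 [247, 206, 0]; -49.0 [247, 206, 0]; -48.0 [247, 206, 0]; -47.0 [247, 206, 0]; -46.0 [246, 204, 0]; -45.0 [240, 197, 0]; -44.0 [226, 200, 0]; -43.0 [211, 218, 0]; -42.0 [203, 227, 0]; -41.0 [202, 228, 0]; -40.0 [201, 228, 0]; -39.0 [200, 227, 0]; -38.0 [200, 227, 0]; -37.0 [200, 227, 0]; -36.0 [202, 229, 0]; -35.0 [213, 237, 41]; -34.0 [219, 241, 64]; -33.0 [221, 242, 68]; -32.0 [220, 242, 68]; -31.0 [220, 242, 67]; -30.0 [220, 242, 68]; -29.0 [220, 242, 67]; -28.0 [220, 242, 67]; -27.0 [220, 242, 67]; -26.0 [221, 243, 70]; -25.0 [221, 242, 69]; -24.0 [220, 242, 69]; -23.0 [220, 242, 70]; -22.0 [221, 243, 69]; -21.0 [218, 240, 69]; -20.0 [180, 206, 59]; -19.0 [102, 122, 36]; -18.0 [107, 134, 15]; -17.0 [151, 191, 2]; -16.0 [164, 208, 0]; -15.0 [164, 209, 0
[... 619 characters left out ...]
4]; 16.0 [223, 244, 74]; 17.0 [224, 245, 76]; 18.0 [223, 244, 74]; 19.0 [224, 244, 76]; 20.0 [224, 244, 74]; 21.0 [223, 244, 74]; 22.0 [223, 244, 73]; 23.0 [224, 244, 75]; 24.0 [224, 244, 75]; 25.0 [224, 244, 75]; 26.0 [224, 245, 76]; 27.0 [224, 245, 76]; 28.0 [224, 244, 76]; 29.0 [225, 245, 77]; 30.0 [225, 245, 76]; 31.0 [225, 244, 76]; 32.0 [205, 219, 62]; 33.0 [211, 175, 9]; 34.0 [242, 197, 0]; 35.0 [249, 211, 0]; 36.0 [249, 212, 0]; 37.0 [249, 213, 0]; 38.0 [249, 212, 0]; 39.0 [249, 212, 0]; 40.0 [249, 212, 0]; 41.0 [249, 212, 0]; 42.0 [249, 213, 0]; 43.0 [249, 213, 0]; 44.0 [249, 213, 0]; 45.0 [249, 213, 0]; 46.0 [249, 213, 0]; 47.0 [249, 212, 0]; 48.0 [249, 211, 0]; 49.0 [249, 211, 0];
```

Run:
```python
from b import *
im,c,T,xs,P=run('w9.png')
for ch,n in ((0,'R'),(2,'B')):
    print(n,'x mm',[int(round(x*1e3)) for x in xs[8:176:4]])
    for j in range(0,33,3): print(round(-8+j*.5,1),' '.join('%3d'%P[j,i,ch] for i in range(8,176,4)))
```

```text
R x mm [-46, -44, -42, -40, -38, -36, -34, -32, -30, -28, -26, -24, -22, -20, -18, -16, -14, -12, -10, -8, -6, -4, -2, 0, 2, 4, 6, 8, 10, 12, 14, 16, 18, 20, 22, 24, 26, 28, 30, 32, 34, 36]
-8.0 246 217 151 150 152 154 171 173 172 172 173 173 174 169  83 110 114 136 172 172 172 170 171 170 172 174 168  67 111 130 175 176 177 176 175 176 176 175 175 184 245 248
-6.5 246 219 172 170 168 172 189 191 189 189 190 190 189 169  77 130 131 149 186 186 186 186 188 188 187 191 171  75 132 144 191 194 192 193 193 192 190 192 192 192 244 248
-5.0 246 223 185 181 182 185 199 204 203 201 201 204 204 175  94 142 145 163 199 203 205 204 204 205 200 197 169  87 144 155 201 203 203 204 205 205 203 205 206 197 245 249
-3.5 247 229 196 189 189 193 209 210 210 212 213 211 211 164 111 153 154 186 213 215 216 216 217 216 212 205 169  95 151 165 212 214 212 214 215 213 214 214 212 202 245 249
-2.0 247 230 201 197 197 198 219 218 219 218 220 219 219 164 118 159 162 205 220 224 221 221 224 222 220 216 171 106 161 174 220 221 221 221 221 221 221 222 221 199 246 249
-0.5 248 230 206 203 201 204 221 221 221 221 
[... 2375 characters left out ...]
  66   0   0
2.5   0   0   0   0   0   0  65  67  69  70  66  67  68  61  18   0   0  23  59  64  63  64  64  65  59  66  60  24   0  13  69  72  70  72  73  73  70  69  71  56   0   0
4.0   0   0   0   0   0   1  75  86  70  70  81  70  89  73  32   0   0  20  62  57  59  57  63  57  64  70  66  37   0  13  92  83  73  87  76  70  75  71  84  68   0   0
5.5   0   0   0   0   0  29 102 120 109  92 115 101 119 114  58   0   0  27  69  69  67  67  63  68  69  72  72  38   0  49 118 119 107 116 119  93 114 111 113 108   0   0
7.0   0   0   0   0   0  49 150 153 155 158 159 160 162 165 136  80  61  79  90  92  91  90  90  92  85  89  86  71  36  98 164 167 167 159 159 158 162 163 164 146   0   0
```

```bash
python3 -m pendant '[[0.2,0,0,0,0],[0.2,0,0,0,0],[0.2,0,0,0,0],[0.2,0,0,0,0],[0.2,0,0,0,0]]' >/dev/null
python3 - <<'E'
from b import *
a=np.mean([run('w10.png')[4].astype(float)]+[run(None)[4] for _ in range(3)],0); xs=run(None)[3]
m=a[13:18].mean(0).sum(1); o=a[21:24].mean(0).sum(1); o2=a[4:8].mean(0).sum(1)
print('x mid side2.5-4 side-6..-4')
for i in range(52,122,1): print('%.1f:%d,%d,%d'%(xs[i]*1e3,m[i],o[i],o2[i]),end='  ')
E
```

```text
x mid side2.5-4 side-6..-4
-24.0:532,532,497  -23.5:532,531,495  -23.0:533,531,495  -22.5:534,531,497  -22.0:534,530,496  -21.5:534,530,495  -21.0:533,532,495  -20.5:534,533,495  -20.0:532,532,494  -19.5:519,531,489  -19.0:479,520,470  -18.5:409,497,435  -18.0:312,416,351  -17.5:233,327,267  -17.0:224,239,205  -16.5:261,228,207  -16.0:321,260,243  -15.5:349,306,279  -15.0:368,340,304  -14.5:373,361,315  -14.0:374,365,318  -13.5:375,366,319  -13.0:375,367,321  -12.5:376,367,320  -12.0:378,366,320  -11.5:402,368,325  -11.0:437,381,346  -10.5:482,403,382  -10.0:508,454,427  -9.5:525,494,461  -9.0:530,511,477  -8.5:535,516,484  -8.0:538,517,487  -7.5:539,518,489  -7.0:540,519,490  -6.5:541,519,491  -6.0:543,520,492  -5.5:544,521,493  -5.0:544,522,494  -4.5:543,523,493  -4.0:543,523,493  -3.5:544,523,494  -3.0:543,522,495  -2.5:542,523,496  -2.0:543,524,494  -1.5:546,524,493  -1.0:548,524,493  -0.5:549,523,496  0.0:549,523,497  0.5:548,524,497  1.0:547,522,496  1.5:545,521,494  2.0:544,521,492  2.5:544,520,489  3.0:542,518,487  3.5:538,515,485  4.0:537,515,481  4.5:534,516,480  5.0:530,517,482  5.5:528,522,486  6.0:526,527,489  6.5:524,531,492  7.0:511,519,480  7.5:459,483,437  8.0:371,424,366  8.5:279,322,274  9.0:249,256,222  9.5:276,227,209  10.0:323,283,258  10.5:355,325,293
```

Run:
```python
from k import *
X=np.array(env.calibration('wrist')['tool_from_camera']); K,d,_=cam('wrist')
def prof(f,pos,q,x0):
    im=cv2.imread('pics/'+f)[:,:,::-1]; T=np.eye(4); T[:3,:3]=R.from_quat([q[1],q[2],q[3],q[0]]).as_matrix(); T[:3,3]=pos
    xs=np.arange(-.03,.04,.001)+x0; ys=np.arange(-.008,.0081,.0005)
    W=np.array([[[x,y,0] for x in xs] for y in ys]).reshape(-1,3)@T[:3,:3].T+T[:3,3]; W[:,2]=.088
    p=proj((K,d,T@X),W).reshape(len(ys),len(xs),2).astype(np.float32); P=cv2.remap(im,p[...,0],p[...,1],cv2.INTER_LINEAR).astype(float)
    print(f)
    for i in range(len(xs)): print('%.0f:%d,%d,%d'%(xs[i]*1e3,P[13:18,i].mean(0).sum(),P[21:24,i].mean(0).sum(),P[4:8,i].mean(0).sum()),end='  ')
    print()
prof('w4.png',[.5824,-.0204,.0716],[0,.575,.818,0],0)
prof('w10.png',[.5827,-.0190,.1605],[0,.575,.818,0],0)
```

```text
w4.png
-30:69,69,68  -29:68,64,74  -28:150,82,76  -27:403,231,175  -26:489,461,381  -25:487,499,435  -24:485,494,435  -23:493,494,438  -22:498,501,435  -21:499,504,429  -20:501,506,428  -19:410,474,427  -18:151,247,366  -17:220,140,182  -16:464,383,139  -15:504,494,280  -14:504,504,372  -13:507,503,409  -12:502,504,419  -11:498,499,413  -10:494,497,398  -9:489,488,377  -8:485,487,347  -7:475,474,306  -6:466,464,322  -5:456,478,429  -4:481,497,439  -3:492,504,438  -2:493,503,439  -1:493,499,441  0:494,501,440  1:495,500,439  2:496,499,439  3:493,501,438  4:493,499,442  5:493,500,440  6:494,500,437  7:493,504,440  8:473,489,437  9:195,266,366  10:137,104,118  11:314,298,157  12:334,344,264  13:334,344,276  14:334,344,274  15:335,345,273  16:333,346,275  17:336,348,278  18:435,444,395  19:493,504,441  20:496,505,441  21:494,502,442  22:496,506,443  23:497,509,444  24:497,511,446  25:498,508,442  26:498,507,444  27:499,509,445  28:500,513,446  29:502,508,449  30:499,510,446  31:500,508,445  32:502,510,445  33:503,512,446  34:501,508,447  35:451,488,438  36:351,364,380  37:416,417,414  38
[... 468 characters left out ...]
22,491  -4:540,523,493  -3:543,526,494  -2:543,522,494  -1:549,526,489  0:550,522,499  1:545,522,497  2:545,523,489  3:542,517,490  4:536,516,485  5:531,518,480  6:526,526,485  7:512,522,482  8:381,428,372  9:248,257,218  10:324,277,254  11:374,350,315  12:379,367,322  13:385,379,332  14:466,454,412  15:529,522,484  16:543,537,501  17:547,534,496  18:544,533,499  19:545,532,501  20:544,534,501  21:547,535,502  22:546,539,499  23:548,533,501  24:551,534,499  25:551,534,502  26:548,534,503  27:552,532,498  28:549,534,501  29:549,535,500  30:547,529,498  31:546,532,500  32:551,537,500  33:529,524,484  34:426,444,409  35:412,414,414  36:455,453,452  37:463,465,459  38:463,465,459  39:461,464,459
```

```bash
python3 -m pendant '[[0.2,0,0,0,-0.18],[0.2,0,0,0,-0.18],[0.2,0,0,0,-0.18],[0.2,0,0,0,-0.18],[0.2,0,0,0,-0.18],[0.2,0,0,0,-0.18],[0.2,0,0,0,-0.18],[0.2,0,0,0,-0.18]]' >/dev/null; python3 -m pendant '[[0.2,0,0,0,-0.13],[0.2,0,0,0,0],[0.2,0,0,0,0],[0.2,0,0,0,0]]'
python3 - <<'E'
from k import *
T=Ttool(); ims=[shot('wrist','w%d.png'%(11+i)) for i in range(4)]; c=ims[0][1]; im=np.mean([i[0].astype(np.float32) for i in ims],0)
xs=np.arange(-.04,.0401,.001); ys=np.arange(-.010,.0101,.001)
W=np.array([[[y,x,0] for x in xs] for y in ys]).reshape(-1,3)@T[:3,:3].T+T[:3,3]; W[:,2]=.088
p=proj(c,W).reshape(len(ys),len(xs),2).astype(np.float32); P=cv2.remap(im,p[...,0],p[...,1],cv2.INTER_LINEAR).sum(2)
print('y/x',' '.join('%3d'%round(x*1e3) for x in xs))
for j in range(len(ys)): print('%3d'%round(ys[j]*1e3),' '.join('%3d'%v for v in P[j]))
E
```

```text
clock: 28.82
tcp_pos: [0.5832, -0.0187, 0.1607]
orientation: [0.0, -0.171, 0.985, -0.0]
wrist_force: [-0.1, 0.0, -0.5]
finger_gap: 0.0512
grip_force: 0.0
y/x -40 -39 -38 -37 -36 -35 -34 -33 -32 -31 -30 -29 -28 -27 -26 -25 -24 -23 -22 -21 -20 -19 -18 -17 -16 -15 -14 -13 -12 -11 -10  -9  -8  -7  -6  -5  -4  -3  -2  -1   0   1   2   3   4   5   6   7   8   9  10  11  12  13  14  15  16  17  18  19  20  21  22  23  24  25  26  27  28  29  30  31  32  33  34  35  36  37  38  39  40
-10 443 382 285 453 650 687 689 690 689 689 689 688 689 687 688 687 689 688 688 688 687 687 688 687 687 684 663 658 680 686 685 685 685 684 683 683 682 669 581 591 670 680 682 682 682 682 681 681 681 681 678 662 650 664 677 678 676 675 677 675 674 676 676 675 676 675 677 675 675 674 673 674 674 673 672 611 410 288 384 447 467
 -9 444 382 294 392 576 640 646 648 646 647 645 645 644 646 645 643 645 644 644 642 642 643 642 644 645 626 531 498 597 641 646 646 646 645 639 638 637 626 564 568 628 636 641 645 646 645 645 646 644 646 638 579 505 568 634 643 642 641 641 641 641 639 639 639 640 641 643 646 646 644 645 64
[... 5569 characters left out ...]
 393 392 394 395 366 291 247 278 387 448 465
  9 436 352 233 228 288 352 363 363 366 367 367 367 361 366 368 367 368 369 367 368 370 368 367 367 369 354 242 156 271 356 366 368 368 370 370 370 369 368 371 370 370 368 369 373 370 370 372 369 371 368 347 222 157 301 364 374 370 372 371 370 370 369 369 371 367 370 368 371 368 369 370 372 370 372 344 269 221 270 385 443 462
 10 397 322 224 215 290 381 406 405 404 406 406 406 405 405 405 407 407 406 406 406 409 407 410 410 406 398 319 236 320 394 409 408 407 405 398 395 394 395 392 394 395 395 393 393 394 395 395 394 396 395 377 265 220 347 392 393 395 396 395 395 398 398 395 399 398 397 394 394 392 390 393 391 389 387 351 262 211 251 362 417 433
```

The view shows the bubble from −8 to +6.5 mm and the lines at −13.2 and +12.2 mm. The bubble is centred to within about 0.5 mm. Now I turn back, go down, grip and press.

```bash
python3 -m pendant '[[0.2,0,0,0,0.18],[0.2,0,0,0,0.18],[0.2,0,0,0,0.18],[0.2,0,0,0,0.18],[0.2,0,0,0,0.18],[0.2,0,0,0,0.18],[0.2,0,0,0,0.18],[0.2,0,0,0,0.18]]' >/dev/null; python3 -m pendant '[[0.2,0,0,0,0.13],[0.2,0,0,0.025,0],[0.2,0,0,0.025,0],[0.2,0,0,0.02,0],[0.2,0,0,0.01,0],[0.2,0,0,0.005,0],[0.2,0,0,0.001,0],[0.2,0,0,0,0]]';  python3 -m pendant '[[0,0,0,0,0],[-0.2,0,0,0,0],[-0.35,0,0,0,0],[-0.45,0,0,0,0],[-0.6,0,0,0,0],[-0.7,0,0,0,0],[-0.7,0,0,0,0]]' 40
```

```text
clock: 31.02
tcp_pos: [0.5837, -0.0188, 0.0754]
orientation: [0.001, 0.575, 0.818, 0.0]
wrist_force: [-0.2, 0.0, -0.0]
finger_gap: 0.0513
grip_force: 0.0
clock: 31.9
tcp_pos: [0.5832, -0.0188, 0.075]
orientation: [0.0, 0.575, 0.818, -0.0]
wrist_force: [-1.6, 0.0, 6.1]
finger_gap: 0.0249
grip_force: 41.0
```

```bash
python3 -m pendant '[[-0.7,0,0,0.0006,0],[-0.7,0,0,0,0],[-0.7,0,0,0,0],[-0.7,0,0,0,0]]'; python3 -m pendant '[[-0.7,0,0,0,0],[-0.7,0,0,0,0],[-0.7,0,0,0,0],[-0.7,0,0,0,0],[-0.7,0,0,0,0],[-0.7,0,0,0,0],[-0.7,0,0,0,0],[-0.7,0,0,0,0]]'; python3 -m pendant '[[-0.7,0,0,0,0],[-0.7,0,0,0,0],[-0.7,0,0,0,0],[-0.7,0,0,0,0],[-0.7,0,0,0,0],[-0.7,0,0,0,0],[-0.7,0,0,0,0],[-0.7,0,0,0,0]]'
python3 - <<'E'
from b import *
im,c,T,xs,P=run('wf.png'); P=P.astype(float).sum(2)
for j in range(2,32,3): print('%4.1f'%(-8+j*.5),' '.join('%3d'%v for v in P[j,40:140:2]))
print([int(round(x*1e3)) for x in xs[40:140:2]]); print(env.get_state()['wrist_force'])
E
```

```text
clock: 32.4
tcp_pos: [0.5832, -0.0188, 0.075]
orientation: [0.0, 0.575, 0.818, 0.0]
wrist_force: [-2.9, -0.5, 9.3]
finger_gap: 0.0253
grip_force: 41.6
clock: 33.4
tcp_pos: [0.5832, -0.0188, 0.075]
orientation: [0.0, 0.575, 0.818, -0.0]
wrist_force: [-3.8, 0.1, 9.3]
finger_gap: 0.0251
grip_force: 41.6
clock: 34.4
tcp_pos: [0.5832, -0.0188, 0.075]
orientation: [0.0, 0.575, 0.818, 0.0]
wrist_force: [-3.6, 0.3, 8.6]
finger_gap: 0.0251
grip_force: 41.6
-7.0 113 299 417 426 433 426 426 430 426 385 194 119 215 252 258 259 258 254 264 262 264 312 397 415 416 409 406 408 410 409 411 407 415 424 433 431 373 151 138 254 262 265 264 265 260 329 430 429 435 430
-5.5 169 388 457 460 457 456 460 459 440 278 116 236 285 295 287 286 296 286 293 346 427 452 450 456 453 446 450 458 455 449 443 447 442 430 434 437 270 102 238 288 290 287 289 288 291 356 450 459 458 449
-4.0 270 453 480 482 476 477 473 472 399 158 170 292 309 311 312 321 311 319 405 464 480 483 482 478 480 482 482 481 481 480 480 473 468 461 455 400 169 137 290 318 312 312 311 314 311 379 477 475 478 478
-2.5 368 485 488 489 489 489 491 
[... 939 characters left out ...]
 106 283 337 342 340 340 338 344 403 498 496 503 495
 5.0 129 363 531 543 517 497 538 586 556 471 226 169 281 326 325 329 328 325 327 325 338 382 460 472 474 476 469 478 471 461 466 467 474 484 490 492 420 156 189 309 329 327 328 329 329 398 491 494 558 584
 6.5  75 318 558 589 590 583 586 589 588 590 536 306 154 232 297 305 307 306 303 303 313 422 476 470 469 458 468 468 468 471 464 469 468 470 473 472 460 341 136 194 295 304 303 303 318 441 472 491 585 589
[-30, -29, -28, -27, -26, -25, -24, -23, -22, -21, -20, -19, -18, -17, -16, -15, -14, -13, -12, -11, -10, -9, -8, -7, -6, -5, -4, -3, -2, -1, 0, 1, 2, 3, 4, 5, 6, 7, 8, 9, 10, 11, 12, 13, 14, 15, 16, 17, 18, 19]
[-3.4695  0.4121  9.5084]
```

```bash
python3 -c "
from workcell import env
print(env.get_state()['wrist_force']); print(env.hand_in())"
```

```text
[-3.46946678  0.41212941  9.50835903]
the job is handed in; nothing more can be done
None
```

I handed the job in at about 34 s with the level against the stop and pressed down at a wrist force of about 9.5 N. The bubble measured about 0.3 mm off centre before that press, and a rougher look while pressing agreed. No verdict was returned.

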